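# Free the jammed slide tray with the release pin

### The arm

A 7-joint arm with a two-finger parallel gripper is mounted at the origin on the work surface. World frame = base frame: x ahead of the robot, y to its left, z up, the work surface at z = 0. Lengths are in mm, angles in rad, forces in N, time in s.
With the tool pointing down it reaches from about 400 to 850 mm from the base axis. Payload 4.4 kg.
Tool frame: the origin (TCP) lies midway between the tips of the shut fingers; the grasp point (between the pads) lies 19 mm behind it; z points along the fingers, y is the line along which they close (so a half turn about z gives the same grasp; the last joint's range is limited). The gripper opens to 94 mm and grips with 3 to 60 N. Pads are 16 mm wide; open, the fingers measure 119 mm over their backs; the gripper's body (75 mm by 177 mm) begins 78 mm behind the grasp point.
Start: joints at [1.111, 0.628, 0.038, 1.517, -0.027, 0.996, -0.02], TCP at [249.434, -600.251, 205.478] pointing down, gripper open.
Joint ranges: [-3.06, 3.06], [-0.37, 2.12], [-1.25, 1.32], [0.18, 2.47], [-1.1, 4.24], [0.23, 1.98], [-2.94, 2.94]. Speed limits (rad/s): [2.57, 2.57, 3.14, 3.14, 3.14, 3.14, 3.14].

### API

Orientations are given as a unit quaternion [w, x, y, z].
In Python, from bench import robot gives the robot as it stands.
- The arm moves only by the tool move_arm, never from a script. Its argument "deltas" is a list of rows, each a list of 3 entries, a list of its own where there are three numbers: the closure, from -1 (fully open) to 1 (shut), then the shift along the tool's x, y, z in m, then the turn about the tool's z in rad. In form: [[gripper, [dx, dy, dz], spin], ...]. A call has exactly 8 rows; each row is the pose to reach, as a shift and turn from the pose commanded when the call began, along the tool's axes at that moment; what a row does not reach only later rows make up. A row lasts 1/8 s, in which the tool goes at most 62.5 mm and 10.7 degrees, less where a joint would pass 70% of its speed; a pose out of reach is approached as far as the arm can. A call with a gripper value outside its range is refused whole. The fingers move at their own pace and stop on an object; "squeeze" is the grip in N (left out, the last holds). Time passes only in rows, so rows that repeat a pose let the fingers close, or fill a call up. It gives the time, the measured TCP pose, the force, the opening and the grip force at its end, in the units of the state.
- robot.sense(): the state, without advancing time (a new reading comes with each control period).
- robot.snapshot(name): name is "scene" or "top" or "wrist"; returns the picture (420x560x3 uint8, red, green, blue); there is no depth.
- robot.calibration(name): a dict with "fx", "fy", "cx", "cy" (pixels), "k1" (the pictures are not rectified: a ray, as slopes to the right and down, at radius r is drawn at 1 + k1 r^2 times it, then the intrinsics apply), "position" and "orientation" of the camera in the world; the wrist camera has in their place "T_tool_cam" (4x4, takes a point from camera to tool coordinates, whose origin is the TCP and whose axes are the flange's). Camera axes: x right, y down, z forward; pixel columns grow to the right and rows downward; lengths in mm; the calibration is good to about 2 mm. A picture is of the moment at which its call begins: read the wrist's pose just before it. calibration takes no time and is no camera call.
- robot.hand_in(): hands the job in; it is judged then, once.
The state is a dict: "t": time; "joint_positions": joint angles; "qvel": joint speeds; "joint_torque": joint torques, N m; "position": TCP position; "tcp_rot": TCP orientation; "force": force on the tool from outside, world axes, zero at the start; "torque": the same for the moment, N m; "opening": finger opening in mm; "grip_force": force on a finger pad.
Only numpy, scipy, OpenCV 4.12 (cv2) and the standard library are available. Lean on these libraries where they do the work, as an engineer would, in place of code of your own. Each camera call takes 0.05 s, during which the arm holds its last target. There are 200 camera calls.

### The job

The slide reader has shut with its slide tray locked inside. Take the release pin from the tool rack and push it straight down through the round access hole in the top of the reader until the hidden latch lets go and the tray springs fully out of the front; then hang the pin back in the same place in the rack and let go of it.

Things in the scene. Friction and masses are not known exactly. Their poses are not given: they have to be found in the camera images.
- release_pin: Steel rod, 8 mm thick, 70 mm long, under a 40 mm collar (z = 70 to 75 mm) and a plain wooden cylinder handle, 20 mm wide (z = 75 to 120). Origin: rod's lower tip; z up. Hangs by its collar in one of three 22 mm holes, 75 mm apart along its y axis, of a fixed rack (top 95 mm above the table). The other two tools have a mushroom knob and a T-bar, tops 43 mm over the rack. Side and order vary.
- access_hole (a point): Centre of the mouth of a round hole, 24 mm wide, in the flat 10 mm thick top of the fixed white slide reader (220 x 180 mm, top 130 mm above the table), near a back corner. z up, x to the reader's back; the tray comes out to -x. The latch's flat 40 mm pad lies straight below, 48 mm under the top. The square 24 mm opening 90 mm away is a blind recess, 8 mm deep.
- latch (a joint): How far the latch pad is pressed down, m: 0 at rest, at most 0.024. It frees the tray at about 0.008 (pin's tip 56 mm below the reader's top); with the tip 62 to 68 mm down it is surely tripped and the collar still clears the top. A spring, 3.5 N at first and 9 N at 0.020, brings it up again.
- tray (a joint): How far the slide tray is out of the reader's front, m: 0 shut and locked, 0.060 fully out. Grey front 110 mm wide, 19 to 51 mm above the table, three glass slides behind it. Once the latch is tripped its own spring drives it out in about half a second and it stays out.
Mind the look-alikes: they are no part of the job. Leave any pink or purple look-alike of the release_pin alone.

How it is judged (in metres and radians):
On the way:
1. the release pin, held in the gripper, reaches down through the access hole and presses the latch (value of joint latch above 0.006 m and horizontal distance between release_pin and access_hole below 0.014 m and z of release_pin in the frame of access_hole below -0.05 m and contact force between the fingers and release_pin above 0.5 N), for 0.05 s.
At the end, for the whole second after the job is handed in: The tray is out by more than 50 mm, the latch is up again (less than 3 mm pressed), and the release pin hangs at rest in its own place in the rack: its tip within 15 mm of where it began, upright within 10 degrees, released (value of joint tray above 0.05 m and value of joint latch below 0.003 m and distance of release_pin from where it was at the start of the episode below 0.015 m and angle between release_pin's own z axis and vertical below 0.17 rad and linear speed of release_pin below 0.02 m/s); the robot touches nothing.
It also fails if it takes over 56 s, if anything falls off the work surface, if the arm or the gripper's body presses on something with over 40 N, if the wrist force passes 120 N, or if a joint passes its speed limit or range.

## Working session

There is one attempt and no reset: what is moved stays moved. The work goes in short steps, Python scripts to look and compute and a tool call to move; the robot and the scene stay as the last step left them, time stands still between calls to the robot, and variables do not carry over. Pictures are saved under pics/ and viewed, at most 12 in all, crops included, and the job is handed in when it is done.

Besides the shell and the picture viewer there is one more tool, called as name(argument=value, ...), one argument or row to a line, values as JSON. move_arm: Moves the arm, as the interface text tells. Its arguments: {"type":"object","properties":{"deltas":{"type":"array","items":{"type":"array"}},"squeeze":{"type":"number"}},"required":["deltas"]}

```bash
mkdir -p pics
cat > h.py <<'E'
import numpy as np, cv2
from scipy.spatial.transform import Rotation as R
from bench import robot
def q(o): return R.from_quat([o[1],o[2],o[3],o[0]])
def cam(name,s=None):
    c=robot.calibration(name)
    if name=="wrist":
        s=s or robot.sense(); T=np.array(c["T_tool_cam"]); r=q(s["tcp_rot"]).as_matrix()
        return c,r@T[:3,:3],r@T[:3,3]+np.array(s["position"])
    return c,q(c["orientation"]).as_matrix(),np.array(c["position"])
def K(c): return np.array([[c["fx"],0,c["cx"]],[0,c["fy"],c["cy"]],[0,0,1.]]),np.array([c["k1"],0,0,0.])
def onplane(C,uv,z):
    c,r,p=C; k,d=K(c)
    n=cv2.undistortPoints(np.array(uv,float).reshape(-1,1,2),k,d).reshape(-1,2)
    w=np.c_[n,np.ones(len(n))]@r.T
    return p+w*((z-p[2])/w[:,2])[:,None]
def proj(C,P):
    c,r,p=C;k,d=K(c)
    return cv2.projectPoints((np.array(P,float).reshape(-1,3)-p)@r,np.zeros(3),np.zeros(3),k,d)[0].reshape(-1,2)
def snap(name,f):
    s=robot.sense(); C=cam(name,s); im=robot.snapshot(name)[:,:,::-1].copy(); cv2.imwrite("pics/"+f,im); return im,C
E
python3 - <<'E'
from h import *
for n in("scene","top"):
    im,C=snap(n,n+".png"); print(n,C[0]["fx"],C[2],C[1][:,2])
s=robot.sense();print(s["position"],s["tcp_rot"],s["t"])
print(robot.calibration("wrist"))
E
```

```text
scene 429.0342878271802 [ 965.40119575 -245.55520757  915.99531363] [-0.44423798  0.23968653 -0.86325141]
top 539.6566363039594 [ 447.92518763  -51.09677687 1490.35285521] [ 0.0922166  -0.00444192 -0.99572906]
[ 249.20037713 -599.72689689  204.6544078 ] [-8.14521240e-04  9.80679881e-01  1.95617681e-01 -1.74869065e-04] 0.1
{'fx': 364.9452677782853, 'fy': 364.9452677782853, 'cx': 277.6577662765986, 'cy': 206.46282224228648, 'k1': -0.09431113515112044, 'T_tool_cam': array([[ 1.39909935e-03, -9.63776611e-01, -2.66707118e-01,
         7.81169911e+01],
       [ 9.99999001e-01,  1.29421556e-03,  5.69025921e-04,
         9.65767076e-01],
       [-2.03237370e-04, -2.66707648e-01,  9.63777458e-01,
        -1.78854355e+02],
       [ 0.00000000e+00,  0.00000000e+00,  0.00000000e+00,
         1.00000000e+00]])}
```

View pics/top.png

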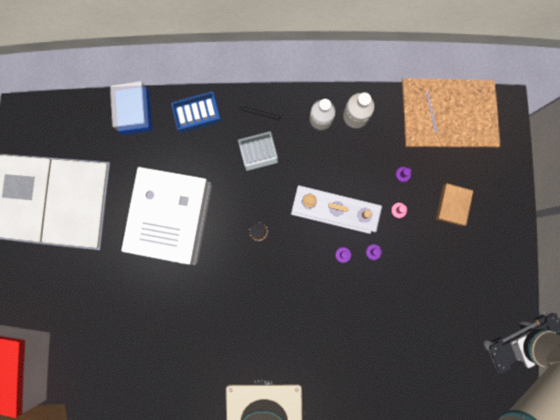

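View pics/scene.png

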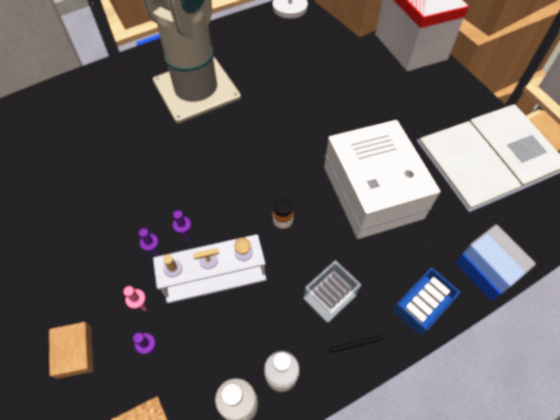

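Top view shows the rack with three tools: mushroom (309,200), T-bar (337,208) and a plain round handle (366,214). The plain handle fits the release pin. The pink (399,210) and purple (403,174), (343,255), (374,252) pieces are look-alikes to leave alone. The reader has its round hole at (150,195) and the square recess at (183,201). I'll confirm the pin in a crop and measure.

Run:
```python
from h import *
ims=cv2.imread("pics/scene.png"); imt=cv2.imread("pics/top.png")
a=cv2.resize(ims[215:305,140:280],None,fx=5,fy=5,interpolation=cv2.INTER_CUBIC)[:,:400]
b=cv2.resize(imt[160:270,115:215],None,fx=4,fy=4,interpolation=cv2.INTER_CUBIC)
o=np.zeros((450,800,3),np.uint8);o[:450,:400]=a[:450];o[:440,400:800]=b;cv2.imwrite("pics/crop.png",o)
for n,im,regs in(("top",imt,[(300,190,320,212),(325,198,350,218),(358,204,376,226)]),("scene",ims,[(232,235,256,262),(190,245,222,268),(160,250,184,276)])):
    C=cam(n)
    for x0,y0,x1,y1 in regs:
        h=cv2.cvtColor(im[y0:y1,x0:x1],cv2.COLOR_BGR2HSV)
        m=((h[...,0]>8)&(h[...,0]<28)&(h[...,1]>90)&(h[...,2]>90)).astype(np.uint8)
        ys,xs=np.nonzero(m); c=(xs.mean()+x0,ys.mean()+y0)
        print(n,"wood",np.round(c,1),len(xs),xs.min()+x0,xs.max()+x0,ys.min()+y0,ys.max()+y0,"z138",onplane(C,c,138).round(1)[0])
# reader top
for n,im,box in(("top",imt,(115,160,220,270)),("scene",ims,(320,115,445,240))):
    C=cam(n);x0,y0,x1,y1=box
    g=cv2.cvtColor(im[y0:y1,x0:x1],cv2.COLOR_BGR2GRAY)
    m=(g>195).astype(np.uint8)
    cs,hi=cv2.findContours(m,cv2.RETR_CCOMP,cv2.CHAIN_APPROX_NONE)
    for i,c in enumerate(cs):
        A=cv2.contourArea(c)
        if A>15:
            M=cv2.moments(c);u=(M["m10"]/A+x0,M["m01"]/A+y0)
            print(n,"hole" if hi[0,i,3]>=0 else "outer",A,np.round(u,1),onplane(C,u,130).round(1)[0])
            if A>2000:
                r=cv2.boxPoints(cv2.minAreaRect(c))+[x0,y0];P=onplane(C,r,130);print(P.round(1),[np.linalg.norm(P[k]-P[k-1]).round(1) for k in range(4)])
# rack ends
C=cam("top");h=cv2.cvtColor(imt,cv2.COLOR_BGR2HSV)
m=np.zeros(imt.shape[:2],np.uint8);m[180:240,285:388]=((h[...,2]>150)&(h[...,1]<60))[180:240,285:388]
c=max(cv2.findContours(m,0,1)[0],key=cv2.contourArea);r=cv2.boxPoints(cv2.minAreaRect(c));print("rack",r.round(1),onplane(C,r,95).round(1))
```

```text
top wood [309.3 200.1] 125 303 315 194 206 z138 [ 593.6 -124.9  138. ]
top wood [337.7 206.9] 64 329 347 204 210 z138 [ 575.4 -196.3  138. ]
top wood [366.2 213.9] 40 363 370 211 217 z138 [ 556.8 -268.5  138. ]
scene wood [241.9 245.1] 195 235 249 237 253 z138 [ 600.4 -128.1  138. ]
scene wood [206.  253.6] 118 195 217 249 259 z138 [ 582.9 -199.6  138. ]
scene wood [169.5 262.3] 110 165 175 254 270 z138 [ 565.5 -271.5  138. ]
top outer 5863.0 [163.4 215. ] [560.8 247.2 130. ]
[[469.7 358.3 130. ]
 [690.3 317.7 130. ]
 [652.8 138.4 130. ]
 [435.6 180.4 130. ]] [np.float64(181.2), np.float64(224.3), np.float64(183.2), np.float64(221.2)]
top hole 74.0 [183.  200.5] [597.5 196.6 130. ]
top hole 50.0 [149.  194.3] [614.6 285.5 130. ]
scene outer 462.0 [436.2 146.1] [585.1 391.4 130. ]
scene outer 5994.0 [382.8 166.1] [571.9 242.8 130. ]
[[439.6 179.2 130. ]
 [429.2 392.3 130. ]
 [688.9 314.8 130. ]
 [683.7 131.1 130. ]] [np.float64(248.8), np.float64(213.3), np.float64(271.0), np.float64(183.7)]
scene hole 82.5 [372.9 183.5] [600.3 194.7 130. ]
scene hole 60.5 [408.9 173.4] [617.2 283.3 130. ]
rack [[290.4 214. ]
 [297.5 184.8]
 [382.  205.3]
 [374.9 234.5]] [[ 562.6  -77.6   95. ]
 [ 638.7  -97.2   95. ]
 [ 582.2 -317.7   95. ]
 [ 506.1 -296.8   95. ]]
```

View pics/crop.png

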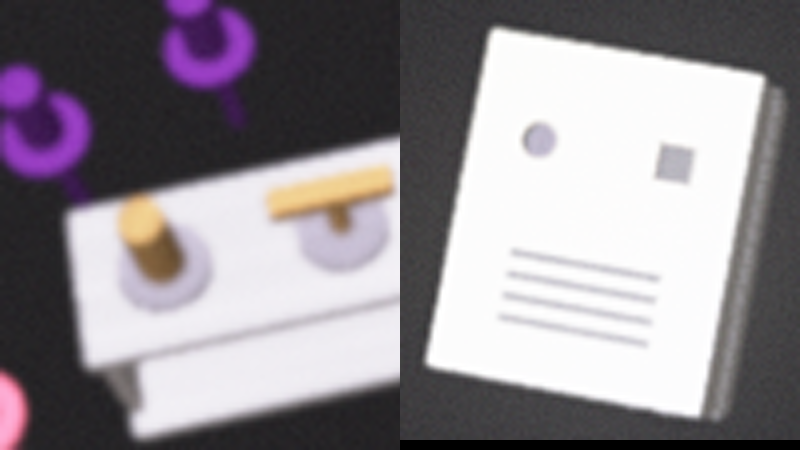

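The crop confirms the plain cylinder with a white collar at the rack's end (release pin), at about (558,-269). The reader's round hole (not the square one) is at about (615,285). Sizes check out: tool spacing is 74 mm, the hole-to-recess distance 90 mm and the reader 221x182 mm. I'm moving above the pin with the fingers closing across the rack.

move_arm(
  deltas=[
    [-1, [0.033, -0.015, -0.003], -0.1],
    [-1, [0.086, -0.04, -0.008], -0.21],
    [-1, [0.14, -0.064, -0.012], -0.33],
    [-1, [0.193, -0.089, -0.018], -0.45],
    [-1, [0.247, -0.113, -0.024], -0.57],
    [-1, [0.3, -0.138, -0.03], -0.69],
    [-1, [0.358, -0.164, -0.035], -0.81],
    [-1, [0.411, -0.189, -0.04], -0.925],
  ],
  squeeze=25,
)

```text
t: 1.1
position: [557.5, -266.4, 245.4]
tcp_rot: [-0.0, 0.789, 0.614, -0.0]
force: [-0.5, -0.8, 0.4]
opening: 94.0
grip_force: 0.0
```

Run:
```python
from h import *
im,C=snap("wrist","w1.png"); s=robot.sense();print(s["t"],s["position"],s["tcp_rot"],s["joint_positions"])
print(proj(C,[[557,-268,145],[557,-268,100],[575,-196,138]]).round(1))
h=cv2.cvtColor(im,cv2.COLOR_BGR2HSV)
m=((h[...,0]>8)&(h[...,0]<28)&(h[...,1]>90)&(h[...,2]>90)).astype(np.uint8)
n,l,st,ce=cv2.connectedComponentsWithStats(m)
for i in range(1,n):
    if st[i,4]>100: print(st[i],ce[i].round(1),onplane(C,ce[i],145).round(1)[0])
```

```text
1.15 [ 564.53713927 -256.28541113  246.20303969] [-7.15372507e-04  7.84632373e-01  6.19942682e-01  4.75385303e-03] [ 0.53607316  0.55096896 -0.24329046  1.55380711  0.135776    1.05006527
  0.02685008]
[[276.2 208.3]
 [276.4 194.9]
 [276.  112.3]]
[ 260    0   46   40 1500] [282.4  17.8] [ 595.8 -132.6  145. ]
[271 191  22  24 292] [281.6 200.2] [ 562.8 -262.6  145. ]
[ 460  220  100  101 5753] [510.3 261. ] [ 742.4 -363.8  145. ]
[523 279  37  17 252] [544.4 289.4] [ 774.2 -401.7  145. ]
[ 472  319   38   67 1168] [494.3 352.3] [ 722.9 -456.5  145. ]
[ 47 322  24  64 559] [ 55.  357.7] [ 314.5 -360.6  145. ]
[316 334  72   4 220] [350.7 335. ] [ 592.8 -398.7  145. ]
[ 314  374   78   25 1843] [351.8 386. ] [ 583.6 -455.7  145. ]
[ 249  397  311   23 1966] [478.  412.2] [ 703.7 -528.2  145. ]
```

View pics/w1.png

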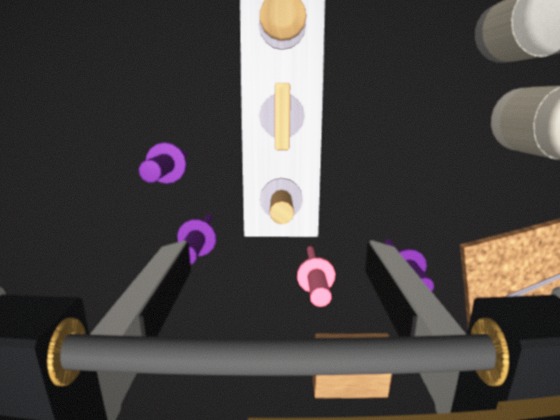

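The wrist view shows the pin handle top at (282,212), the T-bar at (282,115) and the mushroom at (282,17). The fingers straddle across the rack as planned, with the look-alikes well clear. The arm was still settling, so I'll let it rest and remeasure.

move_arm(
  deltas=[
    [-1, [0, 0, 0], 0],
    [-1, [0, 0, 0], 0],
    [-1, [0, 0, 0], 0],
    [-1, [0, 0, 0], 0],
    [-1, [0, 0, 0], 0],
    [-1, [0, 0, 0], 0],
    [-1, [0, 0, 0], 0],
    [-1, [0, 0, 0], 0],
  ],
)

```text
t: 2.15
position: [556.5, -268.0, 245.5]
tcp_rot: [0.0, 0.79, 0.613, 0.0]
force: [-0.1, -0.3, 0.2]
opening: 94.0
grip_force: 0.0
```

```bash
cat >> h.py <<'E'
def pin_top(C,im,reg,z=145):
    x0,y0,x1,y1=reg
    h=cv2.cvtColor(im[y0:y1,x0:x1],cv2.COLOR_BGR2HSV)
    for v in (90,180):
        m=((h[...,0]>8)&(h[...,0]<30)&(h[...,1]>70)&(h[...,2]>v)).astype(np.uint8)
        c=max(cv2.findContours(m,0,1)[0],key=cv2.contourArea)
        (u,w),r=cv2.minEnclosingCircle(c); p=(u+x0,w+y0); print(v,np.round(p,1),r,onplane(C,p,z)[0].round(1),cv2.boundingRect(c))
E
python3 - <<'E'
from h import *
im,C=snap("wrist","w2.png"); s=robot.sense();print(s["t"],s["position"],s["tcp_rot"])
pin_top(C,im,(255,180,310,232))
h=cv2.cvtColor(im,cv2.COLOR_BGR2HSV)
m=((h[...,2]>150)&(h[...,1]<50)).astype(np.uint8);m[:,:220]=0;m[:,340:]=0;m[300:]=0
c=max(cv2.findContours(m,0,1)[0],key=cv2.contourArea);r=cv2.boxPoints(cv2.minAreaRect(c));print(r.round(1),onplane(C,r,95).round(1))
ax=q(s["tcp_rot"]).as_matrix();print(ax.round(4))
E
```

```text
2.2 [ 556.47970996 -267.98738249  245.49924334] [3.16052460e-06 7.90361531e-01 6.12640718e-01 1.92371950e-05]
90 [281.5 204.7] 16.320261001586914 [ 560.9 -267.8  145. ] (16, 9, 23, 33)
180 [281.8 209.5] 11.716410636901855 [ 560.1 -271.7  145. ] (16, 19, 23, 23)
[[240. 234.]
 [240.   0.]
 [324.   0.]
 [324. 234.]] [[ 512.4 -299.5   95. ]
 [ 568.  -101.1   95. ]
 [ 635.9 -118.4   95. ]
 [ 590.4 -319.4   95. ]]
[[ 0.2493  0.9684  0.    ]
 [ 0.9684 -0.2493  0.    ]
 [ 0.      0.     -1.    ]]
```

move_arm(
  deltas=[
    [-1, [-0.0025, 0.0045, 0.015], 0],
    [-1, [-0.0025, 0.0045, 0.04], 0],
    [-1, [-0.0025, 0.0045, 0.065], 0],
    [-1, [-0.0025, 0.0045, 0.09], 0],
    [-1, [-0.0025, 0.0045, 0.11], 0],
    [-1, [-0.0025, 0.0045, 0.125], 0],
    [-1, [-0.0025, 0.0045, 0.133], 0],
    [-1, [-0.0025, 0.0045, 0.136], 0],
  ],
)

```text
t: 3.2
position: [560.2, -271.6, 109.1]
tcp_rot: [-0.0, 0.79, 0.613, -0.0]
force: [0.5, 0.4, -0.3]
opening: 94.0
grip_force: 0.0
```

move_arm(
  deltas=[
    [-0.3, [0, 0, 0], 0],
    [0, [0, 0, 0], 0],
    [0.3, [0, 0, 0], 0],
    [0.6, [0, 0, 0], 0],
    [1, [0, 0, 0], 0],
    [1, [0, 0, 0], 0],
    [1, [0, 0, 0], 0],
    [1, [0, 0, 0], 0],
  ],
  squeeze=25,
)

```text
t: 4.2
position: [560.1, -271.5, 109.5]
tcp_rot: [-0.0, 0.79, 0.613, -0.0]
force: [0.1, -0.1, -0.6]
opening: 19.4
grip_force: 25.0
```

Run:
```python
from h import *
im,C=snap("wrist","w3.png"); s=robot.sense();print(s["t"],s["position"],s["opening"],s["grip_force"],s["force"])
```

```text
4.25 [ 560.13604221 -271.57539136  109.46521303] 19.338669374639004 25.000000298023224 [ 0.00939821  0.26161216 -0.81071797]
```

View pics/w3.png

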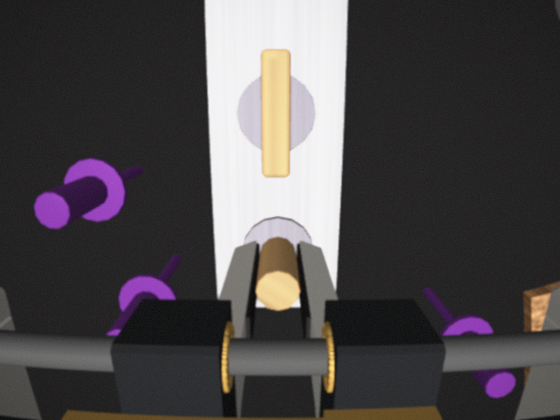

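The wrist view shows the pin's handle gripped between the pads (top at (278,288)), T-bar untouched at (276,112). Lifting straight up.

move_arm(
  deltas=[
    [1, [0, 0, -0.01], 0],
    [1, [0, 0, -0.03], 0],
    [1, [0, 0, -0.055], 0],
    [1, [0, 0, -0.08], 0],
    [1, [0, 0, -0.105], 0],
    [1, [0, 0, -0.125], 0],
    [1, [0, 0, -0.137], 0],
    [1, [0, 0, -0.14], 0],
  ],
)

```text
t: 5.25
position: [560.5, -271.7, 250.3]
tcp_rot: [0.001, 0.79, 0.613, 0.0]
force: [-0.5, -0.3, -1.1]
opening: 19.6
grip_force: 25.0
```

Run:
```python
from h import *
im,C=snap("wrist","w4.png"); s=robot.sense();print(s["t"],s["position"],s["opening"],s["grip_force"],s["force"])
p=s["position"]
for dz in (36,): print(proj(C,[[p[0],p[1],p[2]+dz]]))
pin_top(C,im,(240,220,316,330),p[2]+36)
pin_top(cam("wrist"),cv2.imread("pics/w3.png"),(240,220,316,330),p[2]+36)
# collar: light lilac ring
h=cv2.cvtColor(im,cv2.COLOR_BGR2HSV);m=((h[...,2]>110)&(h[...,1]<80)).astype(np.uint8)
m[:, :200]=0;m[:,360:]=0;m[300:]=0
for c in cv2.findContours(m,0,1)[0]:
    if cv2.contourArea(c)>150: print(cv2.boundingRect(c),cv2.contourArea(c))
M=np.array([[p[0],p[1],p[2]-9]]);print("expected collar centre",proj(C,M))
cv2.imwrite("pics/w4c.png",cv2.resize(im[180:340,180:380],None,fx=3,fy=3))
```

```text
5.3 [ 560.26856336 -271.58177746  249.95449198] 19.29610984579011 24.999880492687225 [-0.33318939 -0.05166545 -0.8750114 ]
[[274.64507092 289.12549232]]
90 [278. 274.] 36.221641540527344 [ 563.5 -264.9  286. ] (15, 18, 46, 73)
180 [277.5 290. ] 21.59292221069336 [ 561.4 -272.3  286. ] (16, 51, 44, 39)
90 [277.5 274. ] 36.28025817871094 [ 563.1 -264.6  286. ] (15, 18, 46, 73)
180 [277.5 290. ] 21.59292221069336 [ 561.2 -272.   286. ] (16, 51, 44, 39)
(219, 0, 118, 300) 20010.0
expected collar centre [[275.18477383 249.92748334]]
```

View pics/w4c.png

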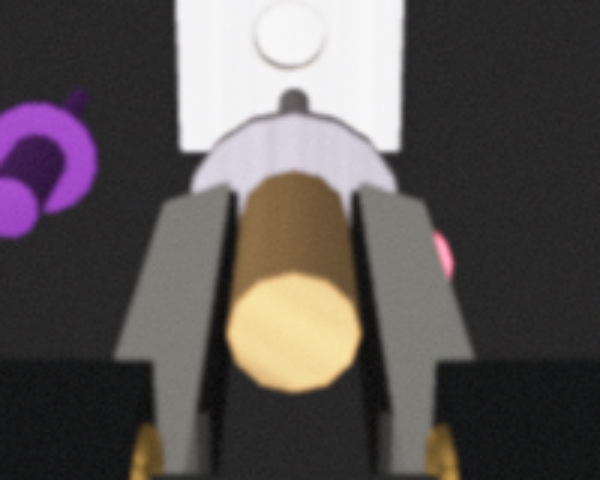

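The pin was lifted cleanly: handle axis at (278,290), where the TCP projects, the rod upright at (278,213), and the rack hole empty. Next I go toward the reader, stopping 70 mm short to view the hole.

move_arm(
  deltas=[
    [1, [0.012, -0.002, 0], 0],
    [1, [0.035, -0.006, 0], 0],
    [1, [0.065, -0.012, 0], 0],
    [1, [0.1, -0.018, 0], 0],
    [1, [0.14, -0.025, 0], 0],
    [1, [0.18, -0.032, 0], 0],
    [1, [0.22, -0.039, 0], 0],
    [1, [0.26, -0.046, 0], 0],
  ],
)

```text
t: 6.3
position: [579.7, -5.9, 248.7]
tcp_rot: [-0.001, 0.79, 0.613, -0.001]
force: [0.6, 0.1, -0.1]
opening: 19.6
grip_force: 25.0
```

move_arm(
  deltas=[
    [1, [0.04, -0.007, 0], 0],
    [1, [0.08, -0.014, 0], 0],
    [1, [0.12, -0.021, 0], 0],
    [1, [0.155, -0.028, 0], 0],
    [1, [0.185, -0.033, 0], 0],
    [1, [0.207, -0.037, 0], 0],
    [1, [0.22, -0.039, 0], 0],
    [1, [0.22, -0.039, 0], 0],
  ],
)

```text
t: 7.3
position: [597.3, 215.0, 249.2]
tcp_rot: [-0.0, 0.79, 0.613, -0.0]
force: [-0.2, -0.5, -0.7]
opening: 19.6
grip_force: 25.0
```

Run:
```python
from h import *
s=robot.sense(); im,C=snap("wrist","w5.png"); print(s["t"],s["position"],s["opening"],s["force"])
print("exp hole",proj(C,[[615.5,284.5,130],[598.5,196,130]]))
g=cv2.cvtColor(im,cv2.COLOR_BGR2GRAY);m=(g>185).astype(np.uint8)
cs,hi=cv2.findContours(m,cv2.RETR_CCOMP,cv2.CHAIN_APPROX_NONE)
for i,c in enumerate(cs):
    A=cv2.contourArea(c)
    if A>150:
        (u,v),r=cv2.minEnclosingCircle(c);print(hi[0,i,3]>=0,A,cv2.boundingRect(c),(round(u,1),round(v,1),round(r,1)),onplane(C,(u,v),130).round(1)[0])
```

```text
7.3 [597.32977733 215.04388469 249.16717218] 19.560352029689717 [-0.18973516 -0.52593522 -0.67133274]
exp hole [[276.86546319 112.97813364]
 [283.20562021 220.81108553]]
False 320.5 (507, 173, 37, 26) (525.0, 185.5, 19.7) [811.5 174.5 130. ]
False 347.0 (502, 157, 37, 27) (520.0, 170.0, 20.0) [807.9 189.5 130. ]
False 366.5 (496, 140, 37, 27) (514.0, 153.5, 20.3) [803.7 205.2 130. ]
False 373.0 (490, 123, 38, 28) (508.0, 136.5, 20.3) [799.7 220.9 130. ]
False 394.0 (483, 106, 38, 28) (501.5, 118.5, 20.7) [795.5 237.1 130. ]
False 50718.5 (84, 53, 278, 227) (229.2, 160.2, 168.4) [568.2 257.5 130. ]
True 844.0 (133, 120, 26, 117) (145.5, 178.0, 58.9) [495.5 261.  130. ]
True 843.0 (150, 119, 24, 117) (161.5, 177.0, 58.9) [509.1 258.4 130. ]
True 842.5 (167, 117, 23, 119) (176.5, 176.0, 59.6) [521.7 256.  130. ]
True 850.5 (184, 116, 22, 119) (194.0, 175.0, 59.7) [536.3 253.1 130. ]
True 757.0 (264, 100, 32, 32) (279.5, 115.4, 16.0) [617.1 282.2 130. ]
```

View pics/w5.png

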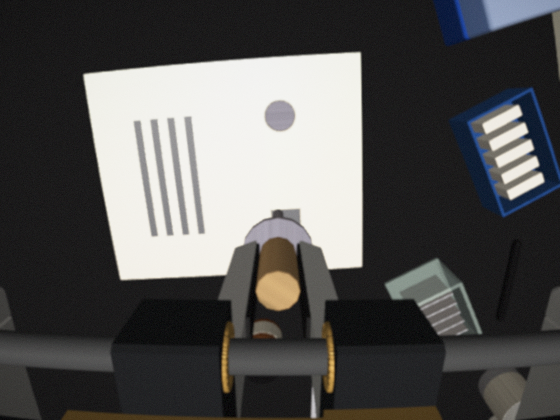

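The wrist view shows the round hole at (279,115) → (617,282.5), which agrees with the earlier views. The square recess at (290,214) is hidden partly behind the pin. I'm moving over the hole and lowering to just above the latch pad.

move_arm(
  deltas=[
    [1, [0.01, 0, 0], 0],
    [1, [0.025, 0.0005, 0], 0],
    [1, [0.042, 0.001, 0], 0],
    [1, [0.057, 0.0015, 0], 0],
    [1, [0.067, 0.0015, 0], 0],
    [1, [0.071, 0.0015, 0], 0],
    [1, [0.071, 0.0015, 0], 0],
    [1, [0.071, 0.0015, 0.01], 0],
  ],
)

```text
t: 8.35
position: [617.4, 282.5, 240.0]
tcp_rot: [0.0, 0.791, 0.612, 0.001]
force: [0.2, -0.2, -0.2]
opening: 19.6
grip_force: 25.0
```

move_arm(
  deltas=[
    [1, [0, 0, 0.006], 0],
    [1, [0, 0, 0.014], 0],
    [1, [0, 0, 0.022], 0],
    [1, [0, 0, 0.03], 0],
    [1, [0, 0, 0.038], 0],
    [1, [0, 0, 0.045], 0],
    [1, [0, 0, 0.05], 0],
    [1, [0, 0, 0.05], 0],
  ],
)

```text
t: 9.35
position: [616.5, 282.8, 189.0]
tcp_rot: [-0.0, 0.79, 0.613, -0.0]
force: [0.6, 0.6, -1.0]
opening: 19.3
grip_force: 25.0
```

Run:
```python
from h import *
s=robot.sense();print(s["t"],s["position"],s["opening"],s["force"],s["torque"])
for n in("scene","wrist"):
  im,C=snap(n,n+"6.png")
  cv2.imwrite("pics/c6%s.png"%n,im)
a=cv2.resize(cv2.imread("pics/scene6.png")[100:260,300:460],(400,400));b=cv2.resize(cv2.imread("pics/wrist6.png")[160:360,180:380],(400,400))
cv2.imwrite("pics/c6.png",np.hstack([a,b]))
```

```text
9.35 [616.49799839 282.76909961 189.01951709] 19.333723627068714 [ 0.61561464  0.55006611 -1.04793209] [-0.00826559 -0.04558815  0.03437093]
```

View pics/c6.png

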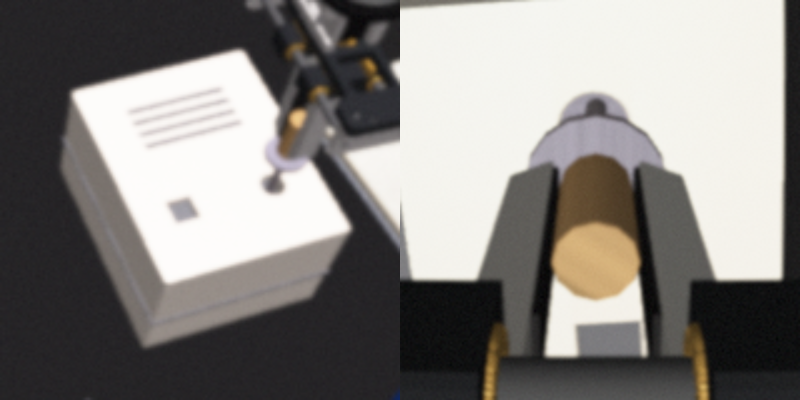

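The crop shows the rod entering the round hole, centred, with no contact force. Pressing on to 65 mm depth.

move_arm(
  deltas=[
    [1, [0, 0, 0.006], 0],
    [1, [0, 0, 0.013], 0],
    [1, [0, 0, 0.02], 0],
    [1, [0, 0, 0.027], 0],
    [1, [0, 0, 0.034], 0],
    [1, [0, 0, 0.039], 0],
    [1, [0, 0, 0.0395], 0],
    [1, [0, 0, 0.0395], 0],
  ],
)

```text
t: 10.45
position: [617.0, 283.0, 150.8]
tcp_rot: [0.0, 0.79, 0.613, 0.0]
force: [-1.7, -1.3, 6.9]
opening: 19.7
grip_force: 25.0
```

move_arm(
  deltas=[
    [1, [0, 0, 0], 0],
    [1, [0, 0, 0], 0],
    [1, [0, 0, 0], 0],
    [1, [0, 0, 0], 0],
    [1, [0, 0, 0], 0],
    [1, [0, 0, 0], 0],
    [1, [0, 0, 0], 0],
    [1, [0, 0, 0], 0],
  ],
)

```text
t: 11.45
position: [616.9, 283.1, 150.9]
tcp_rot: [0.0, 0.79, 0.613, 0.0]
force: [-0.4, -1.2, 6.7]
opening: 19.3
grip_force: 25.0
```

Run:
```python
from h import *
s=robot.sense();print(s["t"],s["position"],s["opening"],s["force"])
a,C=snap("scene","s7.png");b,_=snap("wrist","w7.png");t,_=snap("top","t7.png")
o=np.zeros((600,800,3),np.uint8)
o[:400,:400]=cv2.resize(a[80:260,290:470],(400,400));o[:400,400:]=cv2.resize(b[160:360,180:380],(400,400));o[400:,:300]=cv2.resize(t[170:270,90:240],(300,200))
cv2.imwrite("pics/c7.png",o)
```

```text
11.45 [616.94849886 283.06174893 150.92039456] 19.33950193601472 [-0.36993699 -1.15107487  6.74782919]
```

View pics/c7.png

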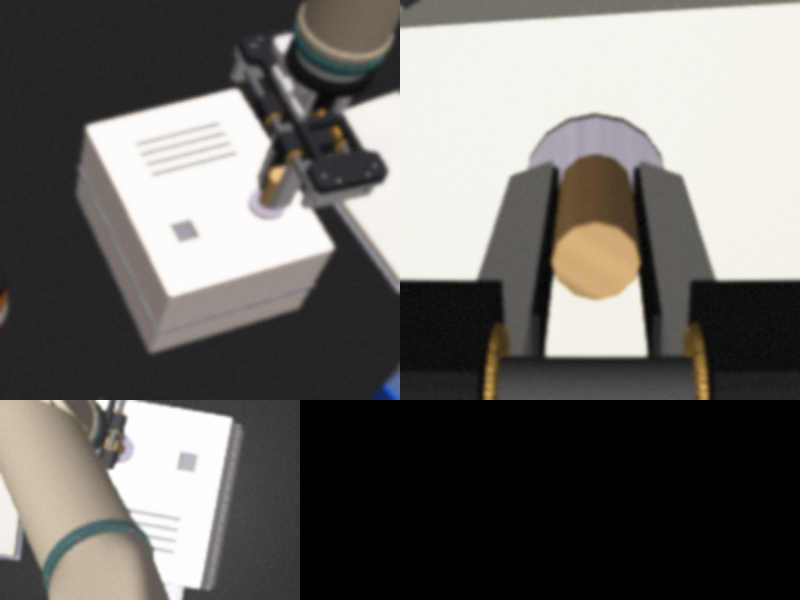

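Spring force is 7.6 N at 64 mm depth, meaning the latch is about 15 mm down, and the grip is unchanged. The tray front shows below the reader in the top view. Retracting straight up and returning.

move_arm(
  deltas=[
    [1, [0, 0, -0.006], 0],
    [1, [0, 0, -0.02], 0],
    [1, [0, 0, -0.038], 0],
    [1, [0, 0, -0.056], 0],
    [1, [0, 0, -0.074], 0],
    [1, [0, 0, -0.09], 0],
    [1, [0, 0, -0.1], 0],
    [1, [0, 0, -0.1], 0],
  ],
)

```text
t: 12.6
position: [617.1, 283.1, 250.9]
tcp_rot: [0.0, 0.79, 0.613, 0.001]
force: [0.3, -0.7, -1.9]
opening: 19.4
grip_force: 25.0
```

move_arm(
  deltas=[
    [1, [-0.012, 0.002, 0], 0],
    [1, [-0.035, 0.006, 0], 0],
    [1, [-0.065, 0.01, 0], 0],
    [1, [-0.105, 0.016, 0], 0],
    [1, [-0.15, 0.023, 0], 0],
    [1, [-0.195, 0.029, 0], 0],
    [1, [-0.24, 0.036, 0], 0],
    [1, [-0.285, 0.043, 0], 0],
  ],
)

```text
t: 13.6
position: [586.0, -7.7, 249.7]
tcp_rot: [0.0, 0.791, 0.612, -0.001]
force: [0.4, -0.4, -0.7]
opening: 19.3
grip_force: 25.0
```

Run:
```python
from h import *
s=robot.sense();print(s["t"],s["position"],s["opening"],s["force"])
t,C=snap("top","t8.png")
print("tray front expected (shut,out)",proj(C,[[453,270,51],[394,281,51]]))
a=cv2.resize(t[160:320,90:290],None,fx=4,fy=3.5)[:560,:800];cv2.imwrite("pics/c8.png",a)
r=q(s["tcp_rot"]).as_matrix();d=np.array([560.2,-271.5,250])-s["position"];print("tool delta",(r.T@d).round(1))
```

```text
13.6 [585.96840129  -7.66864508 249.71134033] 19.3377373736802 [ 0.35308036 -0.40785323 -0.66058559]
tray front expected (shut,out) [[161.26271973 257.49237768]
 [157.29734002 279.49386426]]
tool delta [-261.8   41.4    0. ]
```

View pics/c8.png

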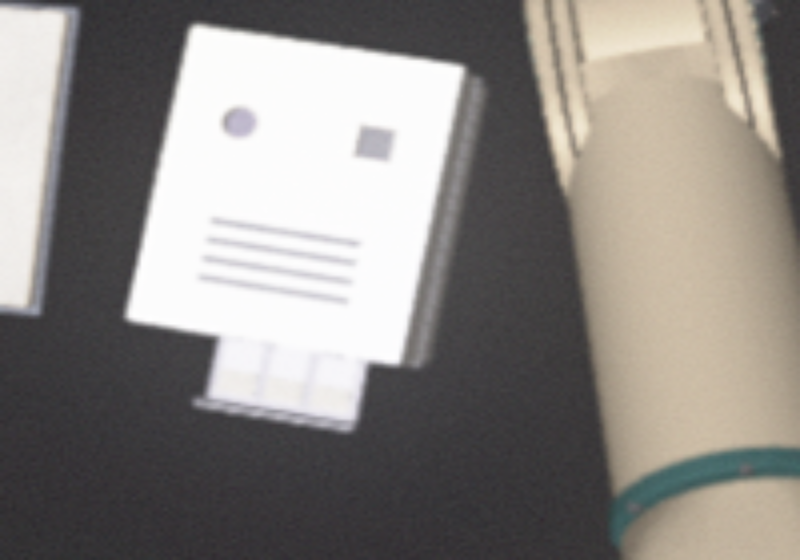

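The top view shows the tray fully out with three slides, its front at about (159.5,279), matching the predicted 60 mm-out row of 279.5. Back to above the rack.

move_arm(
  deltas=[
    [1, [-0.045, 0.007, 0], 0],
    [1, [-0.09, 0.014, 0], 0],
    [1, [-0.135, 0.02, 0], 0],
    [1, [-0.18, 0.027, 0], 0],
    [1, [-0.22, 0.033, 0], 0],
    [1, [-0.248, 0.037, 0], 0],
    [1, [-0.262, 0.04, 0], 0],
    [1, [-0.266, 0.04, 0], 0],
  ],
)

```text
t: 14.65
position: [559.0, -272.3, 249.7]
tcp_rot: [-0.0, 0.791, 0.612, -0.0]
force: [0.2, 0.6, 0.6]
opening: 19.7
grip_force: 25.0
```

move_arm(
  deltas=[
    [1, [0, 0, 0], 0],
    [1, [0, 0, 0], 0],
    [1, [0, 0, 0], 0],
    [1, [0, 0, 0], 0],
    [1, [0, 0, 0], 0],
    [1, [0, 0, 0], 0],
    [1, [0, 0, 0], 0],
    [1, [0, 0, 0], 0],
  ],
)

```text
t: 15.65
position: [559.7, -271.5, 250.0]
tcp_rot: [0.0, 0.79, 0.613, 0.0]
force: [-0.4, 0.4, -1.1]
opening: 19.4
grip_force: 25.0
```

Run:
```python
from h import *
s=robot.sense();print(s["t"],s["position"],s["opening"],s["force"])
im,C=snap("wrist","w9.png");p=s["position"]
pin_top(C,im,(240,220,316,330),p[2]+36)
r=q(s["tcp_rot"]).as_matrix();d=np.array([560.2,-271.5,110])-p;print("tool delta",(r.T@d).round(1))
print("tip exp",proj(C,[[p[0],p[1],p[2]-84]]))
```

```text
15.65 [ 559.70980449 -271.4881913   249.98628136] 19.437633650599913 [-0.3872168   0.41455801 -1.0889099 ]
90 [278.  274.1] 36.283756256103516 [ 562.8 -264.6  286. ] (15, 18, 46, 73)
180 [277.5 290.2] 21.57305908203125 [ 560.7 -272.1  286. ] (16, 51, 44, 39)
tool delta [1.0e-01 5.0e-01 1.4e+02]
tip exp [[276.13684388 212.05772859]]
```

Grip unchanged and the position is right. Lowering, with a force check before the tip gets deep.

move_arm(
  deltas=[
    [1, [0, 0.0005, 0.012], 0],
    [1, [0, 0.0005, 0.03], 0],
    [1, [0, 0.0005, 0.05], 0],
    [1, [0, 0.0005, 0.065], 0],
    [1, [0, 0.0005, 0.075], 0],
    [1, [0, 0.0005, 0.083], 0],
    [1, [0, 0.0005, 0.09], 0],
    [1, [0, 0.0005, 0.09], 0],
  ],
)

```text
t: 16.7
position: [560.0, -271.5, 159.6]
tcp_rot: [-0.0, 0.79, 0.613, -0.0]
force: [-0.5, 0.9, -0.9]
opening: 20.0
grip_force: 25.0
```

move_arm(
  deltas=[
    [1, [0, 0, 0.007], 0],
    [1, [0, 0, 0.016], 0],
    [1, [0, 0, 0.025], 0],
    [1, [0, 0, 0.034], 0],
    [1, [0, 0, 0.042], 0],
    [1, [0, 0, 0.047], 0],
    [1, [0, 0, 0.0495], 0],
    [1, [0, 0, 0.0495], 0],
  ],
)

```text
t: 17.7
position: [560.2, -271.6, 110.4]
tcp_rot: [0.0, 0.79, 0.613, 0.0]
force: [0.2, -0.1, -0.9]
opening: 19.6
grip_force: 25.0
```

move_arm(
  deltas=[
    [1, [0, 0, 0.0005], 0],
    [0.5, [0, 0, 0.0005], 0],
    [0.2, [0, 0, 0.0005], 0],
    [-0.2, [0, 0, 0.0005], 0],
    [-0.5, [0, 0, 0.0005], 0],
    [-0.5, [0, 0, 0.0005], 0],
    [-0.5, [0, 0, 0.0005], 0],
    [-0.5, [0, 0, 0.0005], 0],
  ],
)

```text
t: 18.7
position: [560.2, -271.5, 110.0]
tcp_rot: [-0.0, 0.79, 0.613, 0.0]
force: [0.2, 0.4, -0.3]
opening: 70.1
grip_force: 0.0
```

move_arm(
  deltas=[
    [-0.5, [0, 0, -0.01], 0],
    [-0.5, [0, 0, -0.03], 0],
    [-0.5, [0, 0, -0.05], 0],
    [-0.5, [0, 0, -0.075], 0],
    [-0.5, [0, 0, -0.1], 0],
    [-0.5, [0, 0, -0.12], 0],
    [-0.5, [0, 0, -0.135], 0],
    [-0.5, [0, 0, -0.135], 0],
  ],
)

```text
t: 19.7
position: [560.9, -271.8, 246.4]
tcp_rot: [0.001, 0.79, 0.613, 0.001]
force: [0.4, 0.5, 0.3]
opening: 70.7
grip_force: 0.0
```

move_arm(
  deltas=[
    [-0.5, [0, 0, 0], 0],
    [-0.5, [0, 0, 0], 0],
    [-0.5, [0, 0, 0], 0],
    [-0.5, [0, 0, 0], 0],
    [-0.5, [0, 0, 0], 0],
    [-0.5, [0, 0, 0], 0],
    [-0.5, [0, 0, 0], 0],
    [-0.5, [0, 0, 0], 0],
  ],
)

```text
t: 20.7
position: [560.2, -271.6, 245.0]
tcp_rot: [0.0, 0.79, 0.613, 0.0]
force: [0.0, 0.1, -0.2]
opening: 70.5
grip_force: 0.0
```

Run:
```python
from h import *
s=robot.sense();print(s["t"],s["position"],s["opening"],s["force"])
im,C=snap("wrist","w10.png");pin_top(C,im,(255,180,310,232))
sc,_=snap("scene","s10.png")
cv2.imwrite("pics/c10.png",np.hstack([cv2.resize(im[80:300,160:400],(400,367)),cv2.resize(sc[200:310,130:250],(400,367))]))
```

```text
20.7 [ 560.19197325 -271.60434973  245.0285236 ] 70.47202249596364 [ 0.01889065  0.07157016 -0.21672207]
90 [277.5 201.9] 16.13248634338379 [ 562.1 -268.3  145. ] (11, 6, 24, 33)
180 [277.8 206.5] 11.77159309387207 [ 561.4 -272.   145. ] (11, 16, 24, 23)
```

View pics/c10.png

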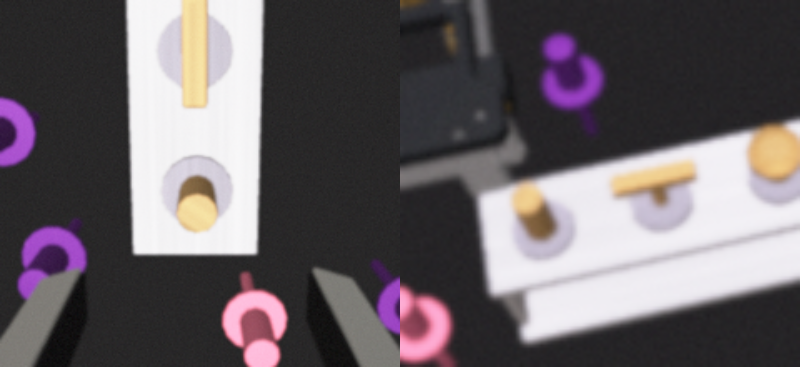

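The crop shows the pin hanging upright in its own hole at (561,-272), about 1.5 mm from where it began. The gripper is open and clear of everything, so I'm handing in.

```bash
python3 -c "
from bench import robot
print(robot.hand_in())"
```

```text
the job is handed in; nothing more can be done
None
```

The pin tripped the latch and the tray sprang fully out. The pin is released and hanging back in its own rack hole, about 1.5 mm from its start; I handed the job in at about 21 s, and no verdict was returned.

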